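# Line up the quarter-turn fastener and hold the cover on its seal

### The arm

A 6-joint arm with a two-finger parallel gripper is mounted at the origin on a cart in front of the work surface, level with it; the furniture and walls round the work are solid. World frame = base frame: x ahead of the robot, y to its left, z up, the work surface at z = 0. Lengths are in m, angles in rad, forces in N, time in s.
With the tool pointing down it reaches from about 0.3 to 0.85 m from the base axis. Payload 5.4 kg.
Tool frame: the origin (TCP) lies at the very end of the fingers, on their centre line; the grasp point (between the pads) lies 19 mm behind it; z points along the fingers, y is the line along which they close (so a half turn about z gives the same grasp; the last joint's range is limited). The gripper opens to 85 mm and grips with 20 to 120 N. Pads are 22 mm wide; open, the fingers measure 114 mm over their backs; the gripper's body (76 mm by 85 mm) begins 54 mm behind the grasp point. The pads swing forward as they close: fully open they stand 13 mm farther back than shut.
Start: joints at [1.002, 0.158, 1.597, -0, 1.386, -0.21], TCP at [0.202, 0.538, 0.231] pointing down, gripper open.
Joint ranges: [-2.91, 2.91], [-0.94, 2.29], [0.18, 2.7], [-1.29, 4.43], [0.17, 2.64], [-3, 3]. Speed limits (rad/s): [2.57, 2.57, 3.14, 3.14, 3.14, 3.14].

### API

Orientations are given as a unit quaternion [w, x, y, z].
In Python, from plant import bot gives the robot as it stands. The module is installed in compiled form; this text tells all that it offers. Calls block until the motion is done:
- bot.move_ptp(position, orientation): joint-space move of the TCP to a pose.
- bot.move_linear(position, ori=None, v=0.15, threshold=None): straight line of the TCP; ori=None keeps the orientation; v is the mean speed in m/s. With threshold (N) it stops when the force on the tool has changed by that much, and returns True; else False.
- bot.goto_joints(angles): joint-space move.
- bot.open() and bot.close(grip_force=None): open the fingers fully, or close them until they stop; grip_force is the grip in N (None keeps the last).
- bot.dwell(seconds).
- bot.ik(position, orientation): joint angles nearest the present ones, or None.
- bot.get_obs(): the state.
- bot.camera(name): name is "scene" or "top" or "wrist"; returns the picture (480x640x3 uint8, red, green, blue); there is no depth.
- bot.get_calibration(name): a dict with "vfov" (degrees; the focal length in pixels is half the picture's height over the tangent of half this angle, whatever the lens; pixels are square), "cx", "cy" (the principal point, pixels), "dist" ([k1, k2, p1, p2, k3] as OpenCV has them; the pictures are not rectified), "R" (3x3) and "t" (3): a world point X has camera coordinates R X + t. Camera axes: x right, y down, z forward; pixel columns grow to the right and rows downward; lengths in m; the calibration is good to about 2 mm. A picture is of the moment at which its call begins: read the wrist's pose just before it. get_calibration takes no time and is no camera call; for the wrist camera it gives the pose at the moment of the call.
A pose or a line that the arm cannot do raises bot.IKError and nothing moves.
- bot.hand_in(): hands the job in; it is judged then, once.
Trained networks look in the newest picture that a camera, given by its name, has taken for a name from the list of things; names that differ only in an ending like _2 or _b are one class to them, and where a whole thing is asked for, a point or a joint stands for the part that bears it (a point fixed in the world has none). Each returns a list of dicts, best first, with "conf" (0 to 1); they miss things now and then, are a little off and sometimes report something else, mostly with a low value. They report only what shows in the picture. A call takes as long as a camera call.
- bot.masks_of(camera, target): "pixels" (480x640 bool, what is visible of it).
- bot.spot_point(camera, target): "point" ([x, y, z] in m, in the coordinates of the camera as it stood for that picture, good to about 4 mm: a listed point, or the origin of a listed thing).
The state is a dict: "clock": time; "joint_positions": joint angles; "joint_vel": joint speeds; "joint_torque": joint torques, N m; "eef_pos": TCP position; "orientation": TCP orientation; "ft_force": force on the tool from outside, world axes, zero at the start; "ft_torque": the same for the moment, N m; "opening": finger opening in m; "grip_force": force on a finger pad.
Only numpy, scipy, OpenCV 4.12 (cv2) and the standard library are available. Lean on these libraries where they do the work, as an engineer would, in place of code of your own. Each camera call takes 0.05 s, during which the arm holds its last target. There are 200 camera calls.

### The job

Turn the red wing fastener on the open blue detector housing counter-clockwise (seen from above) until its blade lines up with the two white marks, crosswise to the housing, so that it will pass through the cover's slot. Then take the loose aluminium cover panel by its handle, lower it over the wing onto the housing's rubber seal, press it down firmly so that the seal is squashed, and finish while still holding it pressed down. Leave everything else on the table where it is.

Things in the scene. Friction and masses are not known exactly. Their poses are not given: they have to be found in the camera images.
- seat (a point): fixed blue open housing, 172 x 132 mm, flange top 101 mm above the table: point on the fastener's axis at the top of the free rubber seal (z 111 mm). Axes of the housing: x along its long side, y across, z up. Housing centre (and 148 x 108 mm seal frame) 40 mm towards -x; white marks at y = +-61 mm. Cover in place: panel_slot lies here with parallel axes
- wing (a joint): angle of the red wing fastener about the vertical axis through seat (rad), growing counter-clockwise from above: 0 = blade along the housing's x, 1.571 = along its y, in line with the white marks and the cover's slot. Starts at 0.15 to 0.6. Turns against 0.06 N m, stays where left; no stop at 1.571 (stops at -0.1 and 2.2)
- wing_blade (a point): centre of the red wing blade (40 mm long, 8 mm thick, 28 mm tall; its top is 141 mm above the table, its lower edge 2 mm above the seal). x along the blade, y across its thickness, z up; turns with the joint
- panel_handle (a point): centre of the black grip bar of the cover's U handle: bar 48 mm along x, 12 wide, 14 tall, centre 33 mm above the panel's underside, 21 mm gap under it. Panel: loose aluminium plate 150 x 110 x 5 mm, 0.2 to 0.33 kg, flat on the table at the start, balances at the handle; plate centre 5 mm towards +x. Axes: x along the long side towards the slot, z up
- panel_slot (a point): centre of the slot through the cover panel, at the plate's underside, 45 mm from the handle's centre towards the panel's +x. Slot 48 mm along the panel's y, 16 mm along its x, for the 40 x 8 mm wing blade. Same axes as panel_handle
- gasket (a joint): how far the sprung rubber seal on the housing is squashed (m): 0 = free, 0.006 = to its stop. 2000 N/m, so 12 N squashes it fully; the panel's own weight squashes it 1 to 1.6 mm; it springs back when the push ends
- optic_box_3: bystander, to be left alone: flat dark small box with a beige label, 55x55x21 mm; origin at the centre of its underside
- flip_mount_0: bystander, to be left alone: black square lens mount, 39x40x40 mm; origin at the centre of its underside
- small_vice_block: bystander, to be left alone: black V-block, 32x50x26 mm; origin at the centre of its underside
- optic_box_10: bystander, to be left alone: flat salmon-coloured small box, 45x55x21 mm; origin at the centre of its underside
- magnetic_base_post: bystander, to be left alone: black round foot with steel stem and black round top, 64x64x94 mm; origin at the centre of its underside
- masking_tape: bystander, to be left alone: roll of beige tape, 42x42x18 mm; origin at the centre of its underside
- post_steel_2: bystander, to be left alone: short upright steel tube with a side screw, 24x31x45 mm; origin at the centre of its underside
- hex_key: bystander, to be left alone: black hex key, 93x31x6 mm; origin at the centre of its underside
- panel: the loose cover panel itself (see panel_handle), origin at the centre of the plate's underside, axes as panel_handle

How it is judged:
On the way, in this order (a step that is already met when the one before it is completed fails the run):
1. the wing is lined up with the white marks (within 0.2 rad) while the cover is still off the housing (value of joint wing between 1.37 and 1.77 rad and horizontal distance between panel_slot and seat above 0.08 m), for 0.2 s.
2. the cover lies over the wing, the wing standing through its slot, down to within 4 mm of the free seal (horizontal distance between panel_slot and seat below 0.008 m and angle between the x axis of panel_slot and the x axis of seat, either way round below 0.2 rad and z of panel_slot in the frame of seat below 0.004 m), for 0.1 s.
At the end, for the whole second after the job is handed in: For the last second: wing within 0.2 rad of the marks and through the slot (slot centre within 8 mm of its axis, panel within 0.2 rad of the housing, level within 0.06 rad), cover at rest, seal squashed by over 3 mm, fingers on the cover with over 2 N (value of joint wing between 1.37 and 1.77 rad and horizontal distance between panel_slot and seat below 0.008 m and angle between the x axis of panel_slot and the x axis of seat, either way round below 0.2 rad and value of joint gasket above 0.003 m and z of panel_slot in the frame of seat below -0.002 m and angle between panel_slot's own z axis and vertical below 0.06 rad and contact force between the fingers and panel above 2 N and linear speed of panel below 0.02 m/s); the arm keeps its last pose, push and grip.
It fails at once if a bystander is moved more than 20 mm (distance of any of optic_box_3, flip_mount_0, small_vice_block, optic_box_10, magnetic_base_post, masking_tape, post_steel_2, hex_key from where it was at the start of the episode above 0.02 m).
It also fails if it takes over 54 s, if anything falls off the work surface, if the arm or the gripper's body presses on something with over 40 N, if the wrist force passes 120 N, or if a joint passes its speed limit or range.

## Working session

There is one attempt and no reset: what is moved stays moved. The work goes in short steps, each a Python script; the robot and the scene stay as the last script left them, time stands still between calls to the robot, and variables do not carry over. Pictures are saved under pics/ and viewed, at most 10 in all, crops included, and the job is handed in when it is done.

```bash
mkdir -p pics; cat > h.py <<'E'
import numpy as np, cv2, sys
from plant import bot
def K(c):
    f=240/np.tan(np.radians(c["vfov"])/2); return np.array([[f,0,c["cx"]],[0,f,c["cy"]],[0,0,1]])
def snap(n,fn=None):
    c=bot.get_calibration(n); im=bot.camera(n)
    if fn: cv2.imwrite("pics/"+fn,im[:,:,::-1])
    return im,c
def world(c,p): return np.array(c["R"]).T@(np.array(p)-np.array(c["t"]))
def proj(c,P): 
    return cv2.projectPoints(np.atleast_2d(np.array(P,float)),cv2.Rodrigues(np.array(c["R"]))[0],np.array(c["t"],float),K(c),np.array(c["dist"],float))[0][:,0]
def onz(c,px,z):
    u=cv2.undistortPoints(np.array(px,float).reshape(-1,1,2),K(c),np.array(c["dist"],float))[:,0]
    R=np.array(c["R"]);o=-R.T@np.array(c["t"]); d=np.c_[u,np.ones(len(u))]@R
    return o+d*((z-o[2])/d[:,2])[:,None]
def spots(n,c,names):
    for t in names:
        print(n,t,[(round(r["conf"],2),world(c,r["point"]).round(3).tolist()) for r in bot.spot_point(n,t)[:2]])
def down(a): # tool down, tool y (closing) direction at world angle a
    # columns: x, y, z=-Z
    y=np.array([np.cos(a),np.sin(a),0]);z=np.array([0,0,-1.]);x=np.cross(y,z)
    from scipy.spatial.transform import Rotation as Ro
    q=Ro.from_matrix(np.c_[x,y,z]).as_quat(); return [q[3],q[0],q[1],q[2]]
E
python3 - <<'E'
from h import *
for n in ["top","scene"]:
    im,c=snap(n,n+".png")
    print(n,-np.array(c["R"]).T@c["t"])
    spots(n,c,["seat","wing_blade","panel_handle","panel_slot","panel"]+(["optic_box_3","flip_mount_0","small_vice_block","optic_box_10","magnetic_base_post","masking_tape","post_steel_2","hex_key"] if n=="top" else []))
print(bot.get_obs())
E
```

```text
top [0.3748986  0.03589024 1.8241938 ]
top seat [(0.96, [0.531, -0.149, 0.113])]
top wing_blade [(0.52, [0.453, 0.134, -0.0]), (0.39, [0.538, -0.153, 0.124])]
top panel_handle [(0.72, [0.53, 0.285, 0.037])]
top panel_slot [(0.65, [0.579, 0.262, 0.004])]
top panel [(0.69, [0.535, 0.279, 0.004])]
top optic_box_3 [(0.76, [0.674, -0.456, -0.003]), (0.64, [0.8, -0.121, -0.006])]
top flip_mount_0 [(0.44, [0.746, -0.079, -0.001])]
top small_vice_block [(0.45, [0.763, 0.165, 0.001])]
top optic_box_10 [(0.76, [0.674, -0.456, -0.003]), (0.64, [0.8, -0.121, -0.006])]
top magnetic_base_post [(0.59, [0.707, 0.342, 0.002])]
top masking_tape [(0.65, [0.522, 0.509, 0.001])]
top post_steel_2 [(0.42, [0.454, 0.134, 0.002]), (0.36, [0.71, 0.347, 0.003])]
top hex_key [(0.43, [0.425, 0.074, -0.0])]
scene [0.06660417 1.03252658 0.89388064]
scene seat [(0.89, [0.533, -0.148, 0.109]), (0.56, [0.428, 0.069, -0.003])]
scene wing_blade [(0.61, [0.535, -0.153, 0.125])]
scene panel_handle [(0.55, [0.527, 0.279, 0.032])]
scene panel_slot [(0.8, [0.57, 0.261, 0.003])]
scene panel [(0.68, [0.537, 0.274, -0.002])]
{'clock': 1.0, 'joint_positions': array([ 1.00190787e+00,  1.58374411e-01,  1.59700725e+00,  6.31556768e-06,
        1.38622117e+00, -2.10113924e-01]), 'joint_vel': array([-0.00065302,  0.00235019, -0.00217581,  0.00222157,  0.00077027,
       -0.0016591 ]), 'joint_torque': array([-2.61041518e-03, -3.96039820e+01, -3.31692910e+01, -4.41725506e-04,
        1.08783875e-03, -1.96879790e-05]), 'eef_pos': array([0.20191043, 0.53835844, 0.2313099 ]), 'orientation': array([-4.80393407e-06,  1.78427278e-01,  9.83953102e-01, -3.52876883e-06]), 'ft_force': array([0.36787018, 0.71209971, 0.01038293]), 'ft_torque': array([-0.03325985,  0.02057084, -0.04951495]), 'grip_force': 0.0, 'opening': 0.08544070556252083}
```

View pics/top.png

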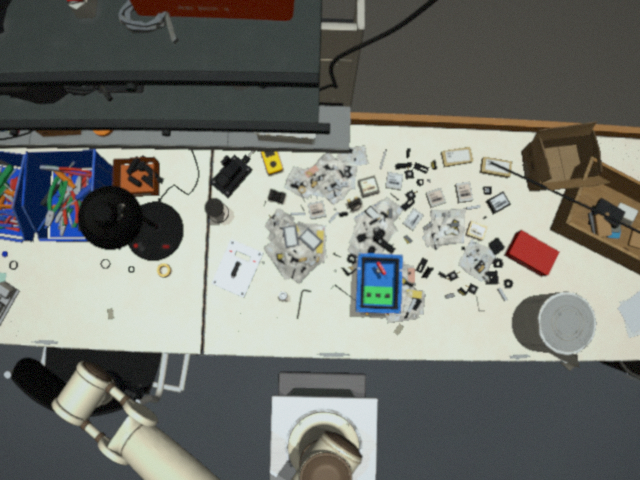

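View pics/scene.png

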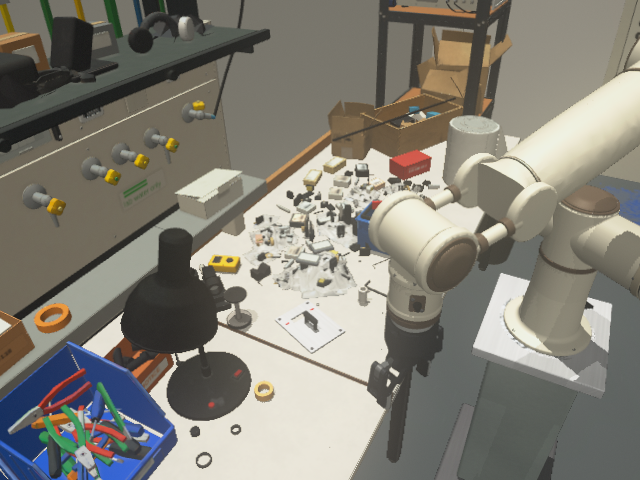

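The top view shows the housing at about (379,283) with the red wing at (380,268), so its long side runs along world x. The panel is at (238,269) with the handle bar at its centre. The scene view agrees, with the panel at (310,325). Next I'll take wrist close-ups.

```bash
python3 - <<'E'
from h import *
bot.move_ptp([0.48,0.29,0.33],down(1.17))
im,c=snap("wrist","w1.png"); print(-np.array(c["R"]).T@c["t"],np.array(c["R"]).round(2).tolist(), bot.get_obs()["clock"])
spots("wrist",c,["panel_handle","panel_slot","panel"])
bot.move_ptp([0.47,-0.14,0.38],down(1.57))
im,c=snap("wrist","w2.png"); print(-np.array(c["R"]).T@c["t"], bot.get_obs()["clock"])
spots("wrist",c,["seat","wing_blade"])
np.save("w2.npy",c,allow_pickle=True)
m=bot.masks_of("wrist","wing_blade")
for r in m[:2]:
    print(r["conf"],r["pixels"].sum(),np.argwhere(r["pixels"]).mean(0))
np.save("m2.npy",m[0]["pixels"])
E
```

```text
[0.41602369 0.31701904 0.4714713 ] [[0.39, 0.92, -0.0], [0.89, -0.37, 0.27], [0.25, -0.11, -0.96]] 2.4833
wrist panel_handle [(0.8, [0.528, 0.276, 0.032])]
wrist panel_slot [(0.75, [0.571, 0.262, -0.002])]
wrist panel [(0.56, [0.53, 0.275, -0.002])]
[ 0.4013233  -0.14017645  0.52175097] 4.275
wrist seat [(0.93, [0.537, -0.149, 0.113])]
wrist wing_blade [(0.67, [0.533, -0.148, 0.123]), (0.48, [0.533, 0.275, -0.002])]
0.96 613 [255.70473083 303.3132137 ]
```

View pics/w1.png

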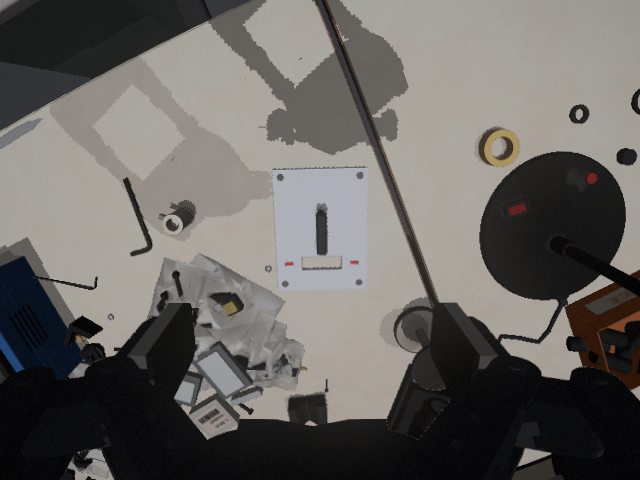

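View pics/w2.png

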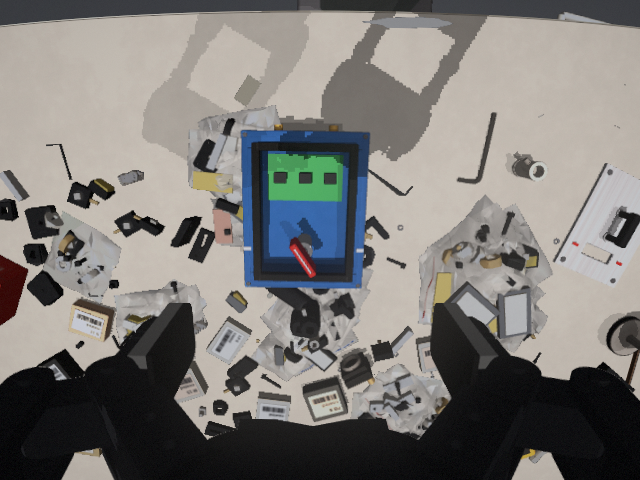

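The first wrist picture shows the panel as a white plate at x 273–368, y 167–290, with the handle at (321,229), the slot at (322,263) and clear space around it. The second shows the blue housing at x 243–369, y 131–287, with the white marks at (248,249) and (366,249). The blade runs from (292,240) to (314,275), which is about +0.55 rad. I'll refine these by back-projecting.

```bash
cat > m.py <<'E'
from h import *
def big(m,near=None):
    n,l,s,_=cv2.connectedComponentsWithStats(m.astype(np.uint8)); return l==1+np.argmax(s[1:,4])
def rect(c,m,z):
    cs=max(cv2.findContours(m.astype(np.uint8),cv2.RETR_EXTERNAL,cv2.CHAIN_APPROX_NONE)[0],key=len)
    P=onz(c,cs[:,0],z)[:,:2]
    (x,y),wh,a=cv2.minAreaRect((P*1000).astype(np.float32)); 
    if wh[1]>wh[0]: wh=wh[::-1]; a+=90
    a=(a+90)%180-90
    return np.array([x,y])/1000,wh,np.radians(a)
def panel(im,c,z=0.005,win=None):
    i=im.astype(int); m=(i[:,:,2]>i[:,:,0]+3)&(i.min(2)>120)
    if win: k=np.zeros_like(m); k[win]=1; m&=k
    return rect(c,cv2.morphologyEx(big(m).astype(np.uint8),cv2.MORPH_OPEN,np.ones((5,5))),z)
def housing(im,c):
    h=cv2.cvtColor(im,cv2.COLOR_RGB2HSV).astype(int)
    m=(abs(h[:,:,0]-108)<10)&(h[:,:,1]>120)&(h[:,:,2]>50)
    return rect(c,big(cv2.morphologyEx(m.astype(np.uint8),cv2.MORPH_OPEN,np.ones((5,5)))),0.101)
def wing(im,c,seat):
    i=im.astype(int); m=(i[:,:,0]>110)&(i[:,:,1]<90)&(i[:,:,2]<90)
    p=proj(c,[[*seat,.141]])[0]; v,u=np.indices(m.shape); m&=np.hypot(u-p[0],v-p[1])<45
    P=np.argwhere(big(m))[:,::-1]
    return rect(c,big(m),0.141),len(P)
E
python3 - <<'E'
from m import *
c2=np.load("w2.npy",allow_pickle=True).item()
r=lambda n: cv2.imread("pics/"+n)[:,:,::-1]
im=r("w2.png"); 
hc,wh,a=housing(im,c2); print("housing",hc,wh,a)
seat=hc+.04*np.array([np.cos(a),np.sin(a)]); print("seat",seat, "wing",wing(im,c2,seat))
mk=onz(c2,[[248,249],[366,249]],.101);print("marks",mk, mk.mean(0))
print("panel far from w2", panel(im,c2,win=(slice(150,300),slice(550,640))))
# w1 calibration: rebuild from printed pose is coarse; use scaled pixel angle via fresh FK later
E
```

```text
housing [ 0.48946225 -0.14904095] (121.04838562011719, 90.31307983398438) -0.02053510253338299
seat [ 0.52945382 -0.1498623 ] wing ((array([ 0.53276416, -0.15024208]), (39.158302307128906, 7.444977283477783), np.float64(0.5728233136067785)), 208)
marks [[ 0.53333138 -0.21071684  0.101     ]
 [ 0.53333764 -0.08175127  0.101     ]] [ 0.53333451 -0.14623405  0.101     ]Traceback (most recent call last):
  File "<stdin>", line 8, in <module>
  File "m.py", line 14, in panel
    return rect(c,cv2.morphologyEx(big(m).astype(np.uint8),cv2.MORPH_OPEN,np.ones((5,5))),z)
  File "m.py", line 5, in rect
    cs=max(cv2.findContours(m.astype(np.uint8),cv2.RETR_EXTERNAL,cv2.CHAIN_APPROX_NONE)[0],key=len)
ValueError: max() iterable argument is empty
```

```bash
python3 - <<'E'
from m import *
c2=np.load("w2.npy",allow_pickle=True).item()
im=cv2.imread("pics/w2.png")[:,:,::-1]; h=cv2.cvtColor(im,cv2.COLOR_RGB2HSV)
print(h[200,238:256].tolist()); print(h[200,355:376].tolist()); print(h[120:142:2,300].tolist()); print(h[278:294,330].tolist())
print(im[240:256:2,240:256:2].sum(2).tolist())
m=((abs(h[:,:,0].astype(int)-108)<12)&(h[:,:,1]>120)&(h[:,:,2]>50)); m[:, :242]=0
lab=m.astype(np.uint8); n,l,s,_=cv2.connectedComponentsWithStats(lab)
for i in range(1,n):
  if s[i,4]>300: print(s[i])
h=rect(c2,big(m),.101);print(h)
i=im.astype(int); w=(i.min(2)>150)
for u0,u1 in((243,254),(358,370)):
  q=np.argwhere(w[240:258,u0:u1])+[240,u0]; print(len(q),q.mean(0) if len(q) else 0, onz(c2,[q.mean(0)[::-1]],.101) if len(q) else 0)
cv2.imwrite("pics/crop.png",cv2.resize(cv2.imread("pics/w2.png")[120:300,230:380],None,fx=3.3,fy=3.3,interpolation=cv2.INTER_NEAREST))
E
```

```text
[[110, 5, 164], [110, 5, 159], [110, 5, 161], [105, 3, 156], [108, 99, 126], [108, 168, 158], [107, 171, 160], [108, 170, 159], [108, 168, 162], [107, 171, 161], [108, 171, 157], [108, 169, 164], [108, 172, 163], [108, 172, 162], [107, 82, 59], [15, 13, 40], [60, 6, 40], [60, 7, 38]]
[[98, 20, 51], [108, 135, 98], [108, 159, 160], [108, 161, 160], [108, 159, 159], [108, 160, 158], [108, 157, 164], [108, 160, 161], [108, 159, 160], [108, 159, 157], [109, 151, 142], [116, 15, 132], [18, 22, 196], [17, 21, 197], [17, 21, 195], [16, 20, 194], [15, 21, 195], [17, 21, 195], [17, 21, 195], [16, 22, 195], [16, 22, 196]]
[[16, 24, 115], [13, 22, 103], [17, 20, 88], [17, 20, 89], [19, 23, 89], [109, 39, 72], [108, 161, 92], [107, 164, 92], [108, 161, 90], [108, 166, 89], [108, 167, 90]]
[[135, 11, 48], [105, 11, 48], [0, 0, 46], [111, 85, 69], [109, 145, 121], [108, 159, 157], [108, 161, 162], [108, 159, 160], [108, 158, 158], [109, 159, 152], [113, 56, 146], [13, 12, 154], [10, 10, 157], [11, 12, 170], [15, 12, 171], [13, 13, 172]]
[[456, 499, 314, 322, 322, 322, 311, 128], [447, 433, 306, 321, 321, 318, 309, 123], [450, 433, 308, 319, 317, 327, 313, 130], [400, 490, 411, 420, 418, 404, 313, 124], [494, 492, 614, 616, 611, 605, 314, 133], [493, 487, 442, 452, 451, 448, 313, 129], [561, 566, 284, 322, 321, 315, 310, 129], [569, 570, 280, 323, 321, 319, 310, 131]]
[ 242  130  127  159 4624]
[ 262  151   87  117 5466]
(array([ 0.49113544, -0.14913727]), (126.27397918701172, 90.43698120117188), np.float64(-0.02053510253338299))
30 [249.1 245.8] [[ 0.53344764 -0.21313914  0.101     ]]
43 [245.74418605 364.72093023] [[ 0.52961877 -0.08328574  0.101     ]]
```

View pics/crop.png

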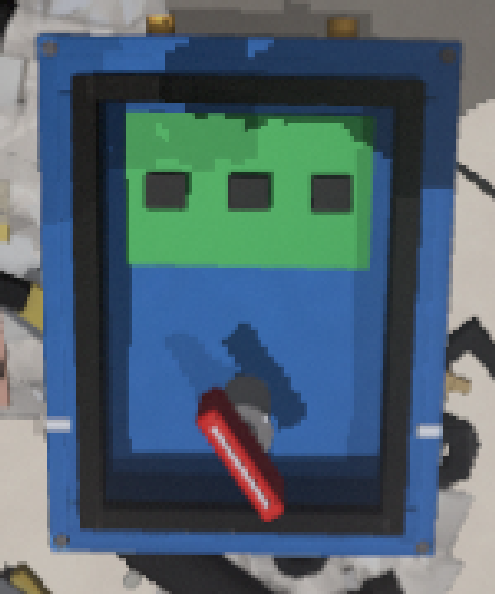

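The crop shows the flange corners at roughly (241.5,130.6), (369.7,132.7), (361.8,288.2) and (245.2,286), with the marks at (247.6,248.8) and (360,250.6). My housing mask had picked the inner floor, so I'll use the flange component instead.

```bash
python3 - <<'E'
from m import *
c2=np.load("w2.npy",allow_pickle=True).item()
im=cv2.imread("pics/w2.png")[:,:,::-1]; h=cv2.cvtColor(im,cv2.COLOR_RGB2HSV).astype(int)
m=((abs(h[:,:,0]-108)<12)&(h[:,:,1]>90)&(h[:,:,2]>50)); m[:, :242]=0
n,l,s,_=cv2.connectedComponentsWithStats(m.astype(np.uint8)); k=1+np.argmax(s[1:,2]*s[1:,3]*(s[1:,2]<140)); print(s[k])
hc,wh,a=rect(c2,l==k,.101);print(hc,wh,a, hc+.04*np.array([np.cos(a),np.sin(a)]))
mk=onz(c2,[[247.6,248.8],[360,250.6]],.101);d=mk[1]-mk[0];print(mk.mean(0),np.linalg.norm(d),np.arctan2(-d[0],d[1]))
co=onz(c2,[[241.5,130.6],[369.7,132.7],[361.8,288.2],[245.2,286]],.101);print(co,co.mean(0)); print(bot.get_obs()["clock"])
s=[.533,-.150,.137]
for A in(-1.0,-.5,0.0,.0-.02,1.57):
    j=bot.ik(s,down(A)); print(A,None if j is None else np.round(j,2))
for A in (1.17,-1.97): 
    print(A,np.round(bot.ik([.528,.278,.02],down(A)),2))
E
```

```text
[ 242  130  128  159 4872]
[ 0.49329953 -0.14943077] (171.3982391357422, 131.28558349609375) -0.02121034702777258 [ 0.53329053 -0.15027912]
[ 0.5341342  -0.14970445  0.101     ] 0.12290026700981392 -0.016788677121327297
[[ 0.40751851 -0.21223466  0.101     ]
 [ 0.40973844 -0.08212221  0.101     ]
 [ 0.57955254 -0.08474125  0.101     ]
 [ 0.57693896 -0.21588024  0.101     ]] [ 0.49343712 -0.14874459  0.101     ]
4.425
-1.0 [-0.49  0.2   1.75 -0.    1.2   0.51]
-0.5 [-0.49  0.2   1.75 -0.    1.2   0.01]
0.0 [-0.49  0.2   1.75 -0.    1.2  -0.49]
-0.02 [-0.49  0.2   1.75 -0.    1.2  -0.47]
1.57 [-0.49  0.2   1.75 -0.    1.2  -2.06]
1.17 [ 0.28  0.46  1.67 -0.    1.01 -0.89]
-1.97 [ 0.28  0.46  1.67 -0.    1.01  2.25]
```

```bash
python3 - <<'E'
from m import *
s=[.533,-.1502]
bot.move_ptp([*s,.175],down(-.998)); bot.move_linear([*s,.121],v=.08)
bot.close(20); o=bot.get_obs(); print(o["opening"],o["grip_force"],o["ft_force"],o["eef_pos"])
for A in np.linspace(-.998,-.02,4)[1:]: bot.move_ptp([*s,.121],down(A))
o=bot.get_obs(); print(o["ft_force"],o["ft_torque"],o["opening"],o["clock"])
bot.open(); bot.move_linear([*s,.2],v=.15)
bot.move_ptp([.48,.05,.40],down(1.3))
im,c=snap("wrist","w3.png"); np.save("w3.npy",c,allow_pickle=True)
spots("wrist",c,["wing_blade","panel_handle","panel_slot","panel"])
print(wing(im,c,s)); o=bot.get_obs(); print(o["clock"])
bot.move_ptp([.49,.285,.30],down(1.17))
im,c=snap("wrist","w4.png"); np.save("w4.npy",c,allow_pickle=True)
spots("wrist",c,["panel_handle","panel_slot","panel"]); 
m=bot.masks_of("wrist","panel")
if m: np.save("m4.npy",m[0]["pixels"]); print(m[0]["conf"],rect(c,big(m[0]["pixels"]),.005))
try: print("panel",panel(im,c))
except Exception as e: print(e)
E
```

```text
0.007571332418740325 24.156021773815155 [-3.28453705  3.29611672  3.95580062] [ 0.5326817  -0.14969006  0.12114448]
[-1.51461775  5.0479005   4.07867198] [0.80738826 0.13670602 0.03410584] 0.007385961411502886 9.3833
wrist wing_blade [(0.86, [0.532, -0.146, 0.127])]
wrist panel_handle [(0.92, [0.528, 0.279, 0.034])]
wrist panel_slot [(0.78, [0.572, 0.263, -0.001])]
wrist panel [(0.78, [0.533, 0.278, -0.003]), (0.37, [0.452, 0.133, -0.002])]
((array([ 0.5328573 , -0.14924026]), (39.13419723510742, 7.468677997589111), np.float64(1.5562513393433743)), 164)
12.15
wrist panel_handle [(0.56, [0.532, 0.277, 0.033])]
wrist panel_slot [(0.64, [0.575, 0.267, -0.0])]
wrist panel [(0.64, [0.531, 0.278, -0.003])]
0.78 (array([0.5334317 , 0.27789404]), (151.57754516601562, 111.92143249511719), np.float64(-0.3743503012622417))
panel (array([0.53360028, 0.27761401]), (148.9365234375, 109.2313003540039), np.float64(-0.37542914781983283))
```

View pics/w3.png

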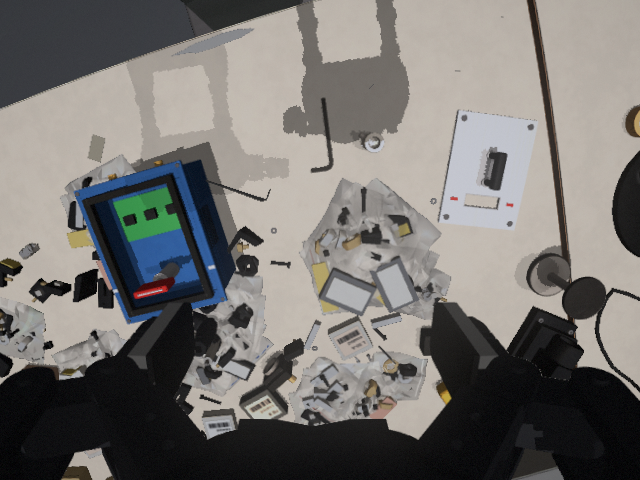

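View pics/w4.png

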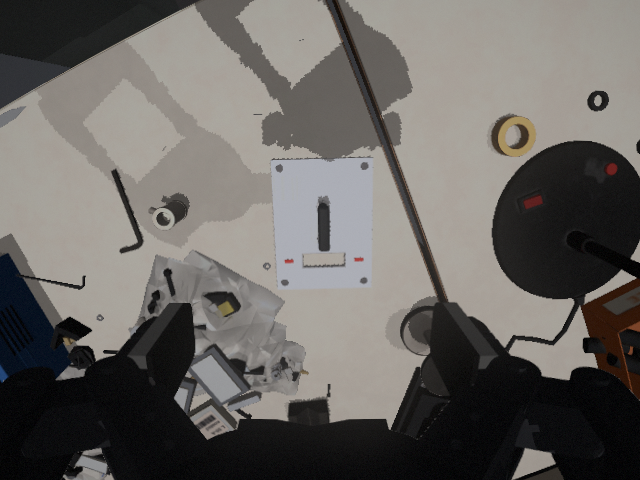

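The wing is now lined up: the blade at (153,290) measures 1.556 rad in world, which is joint ≈ 1.577. The panel fit is 149 × 109 mm at yaw −0.375, with the slot at (324,260) in the picture. I'll grasp the handle now.

```bash
python3 - <<'E'
from m import *
a=-.375; pc=np.array([.5335,.2777]); h=pc-.005*np.array([np.cos(a),np.sin(a)]); print(h)
A=a+np.pi/2
bot.move_ptp([*h,.08],down(A)); bot.move_linear([*h,.015],v=.08)
bot.close(90); o=bot.get_obs(); print(o["opening"],o["grip_force"],o["ft_force"],o["eef_pos"],o["clock"])
bot.move_linear([*h,.10],v=.1); 
f=bot.get_obs(); print(f["ft_force"],f["opening"])
bot.move_ptp([.488,-.149,.215],down(np.pi/2-.02))
o=bot.get_obs(); im,c=snap("wrist","w5.png"); np.save("w5.npy",c,allow_pickle=True)
print(o["eef_pos"],o["ft_force"],o["clock"]); spots("wrist",c,["panel_handle","panel_slot","panel"])
m=bot.masks_of("wrist","panel"); 
if m: print(m[0]["conf"],rect(c,big(m[0]["pixels"]),.205))
E
```

```text
[0.52884746 0.27953136]
0.010290583097272002 88.4588348865509 [-1.74531194  0.02765364  2.78471489] [0.52909661 0.27963698 0.01535297] 15.9333
[-0.72490102  0.66197529 -2.92185024] 0.010719878033061825
[ 0.48805581 -0.14824552  0.21456881] [-0.29318429  1.02606863 -1.56868637] 18.5667
wrist panel_handle [(0.89, [0.49, -0.15, 0.232]), (0.2, [0.448, 0.132, -0.001])]
wrist panel_slot []
wrist panel [(0.73, [0.493, -0.149, 0.195])]
0.8 (array([ 0.48478668, -0.14900578]), (133.18124389648438, 109.24855041503906), np.float64(-0.01755129684805821))
```

View pics/w5.png

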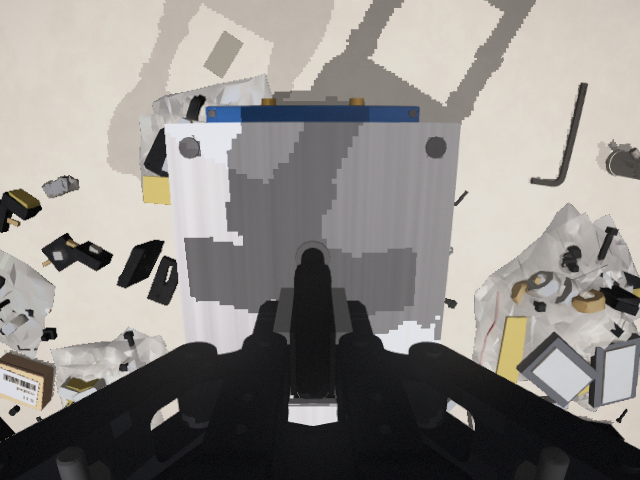

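The panel is held level. Its rear corners show at about (163,123) and (461,123). I'll check the held offset from that edge, using both ends' screw holes at (189,147) and (436,147).

```bash
python3 - <<'E'
from m import *
c=np.load("w5.npy",allow_pickle=True).item()
P=onz(c,[[163,123.5],[461,123.5],[189,147],[436,147]],.2042)
print(P, P[:2].mean(0), np.linalg.norm(P[1]-P[0]))
c4=np.load("w4.npy",allow_pickle=True).item()
# expected pixel of rear corners if panel grasped ideally: handle at tcp
x=np.array([.48806,-.14825]);yaw=-.02
u=np.array([np.cos(yaw),np.sin(yaw)]);v=np.array([-u[1],u[0]])
for sg in(-1,1): print(proj(c,[[*(x-.07*u+sg*.055*v),.2042]]))
E
```

```text
[[ 0.41741688 -0.20293165  0.2042    ]
 [ 0.4195746  -0.09292583  0.2042    ]
 [ 0.42629407 -0.19392064  0.2042    ]
 [ 0.4280927  -0.10189688  0.2042    ]] [ 0.41849574 -0.14792874  0.2042    ] 0.11002697445831455
[[165.76339722 122.15543383]]
[[463.88054156 122.38804391]]
```

The held panel's width measures 110.0 mm, and the slot projects to (0.5335, −0.1502), within about 1 mm of the seat. I'll descend with a force guard.

```bash
python3 - <<'E'
from m import *
def st(t): o=bot.get_obs(); print(t,o["eef_pos"].round(4),o["ft_force"].round(2),round(o["clock"],2))
st("start")
p=[.4878,-.1483]
bot.move_linear([*p,.17],v=.08); st("a")
hit=bot.move_linear([*p,.132],v=.04,threshold=6); print("hit",hit); st("b")
if not hit:
    hit=bot.move_linear([*p,.1205],v=.02,threshold=18); print("hit",hit); st("c")
    bot.dwell(.3); st("d")
    im,c=snap("wrist","w6.png"); np.save("w6.npy",c,allow_pickle=True)
    im,_=snap("scene","s6.png"); spots("wrist",c,["panel_handle"])
    m=bot.masks_of("wrist","panel"); 
    if m: print(m[0]["conf"],rect(c,big(m[0]["pixels"]),.11))
E
```

```text
start [ 0.4881 -0.1485  0.2148] [ 0.25  0.39 -2.78] 18.82
a [ 0.488  -0.1484  0.1702] [-0.09 -0.19 -2.44] 19.53
hit False
b [ 0.488  -0.1484  0.1323] [ 0.31 -0.69 -2.69] 20.63
hit False
c [ 0.4882 -0.1485  0.1216] [-3.55  1.3   6.98] 21.36
d [ 0.4882 -0.1485  0.1216] [-2.96  1.48  7.3 ] 21.66
wrist panel_handle [(0.89, [0.487, -0.151, 0.14])]
0.69 (array([ 0.47803613, -0.14937451]), (120.05349731445312, 110.83025360107422), np.float64(-0.022487998560738097))
```

The seal is taking about 10 N, which is roughly 4.9 mm of squash, and the height agrees. I'll look to confirm the fit.

View pics/w6.png

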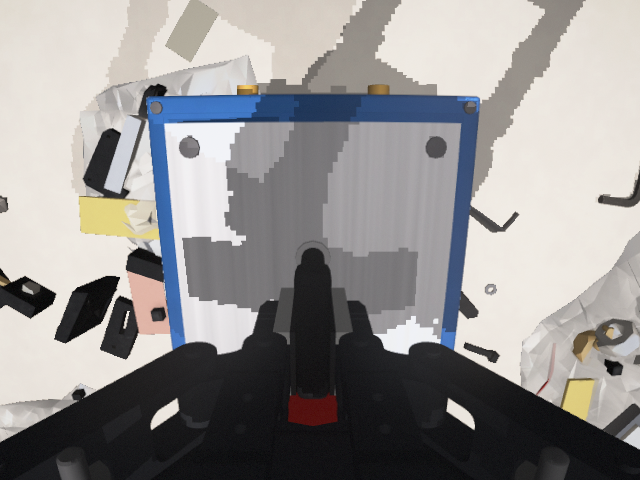

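```bash
python3 - <<'E'
import cv2
i=cv2.imread("pics/s6.png")[150:290,300:480]; cv2.imwrite("pics/s6c.png",cv2.resize(i,None,fx=4,fy=4,interpolation=cv2.INTER_CUBIC))
E
```

```text
(no output)
```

View pics/s6c.png

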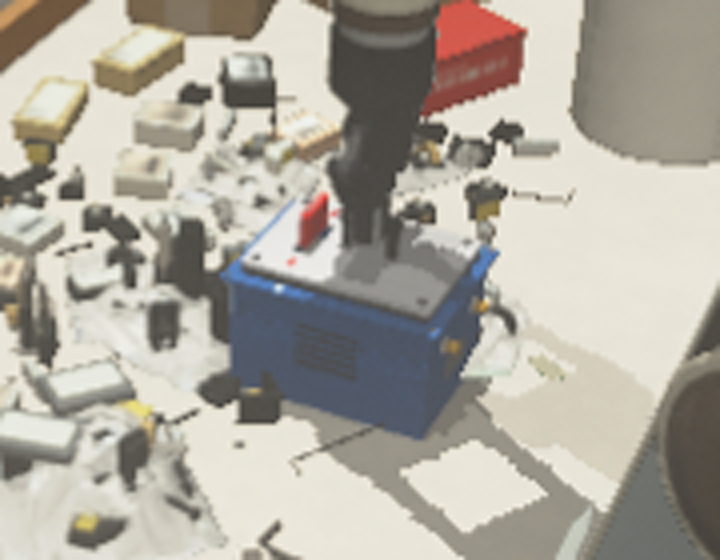

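The wrist view shows the panel corners unmoved at (163,123) and (461,123), so there was no slip. The scene crop shows the red wing standing through the slot at (315,220), with the panel flat on the housing. I'll press slightly more and hand in.

```bash
python3 - <<'E'
from m import *
bot.move_linear([.4878,-.1483,.1195],v=.02,threshold=12); bot.dwell(.5)
o=bot.get_obs(); print(o["eef_pos"],o["ft_force"],o["grip_force"],o["clock"]); print(bot.hand_in())
E
```

```text
[ 0.48814027 -0.14850356  0.1208136 ] [-3.59423651  1.57729459  8.09689837] 89.28063154220581 22.6083
the job is handed in; nothing more can be done
None
```

I turned the wing to the marks and lowered the cover over it onto the seal. I handed the job in at about 23 s with the cover still gripped and the seal squashed an estimated 5–5.5 mm; hand-in gave no verdict.

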